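# Stand the red sharpening stone on edge to dry

## Robot

A 7-joint arm with a two-finger parallel gripper is mounted at the origin on the work surface. World frame = base frame: x ahead of the robot, y to its left, z up, the work surface at z = 0. Lengths are in m, angles in rad, forces in N, time in s.
With the tool pointing down it reaches from about 0.4 to 0.85 m from the base axis. Payload 4.5 kg.
Tool frame: the origin (TCP) lies on the centre line of the jaws, within the pads' length; the fingertips stand r.tips_ahead ahead of it and the grasp point (between the pads) is the TCP (r.tips_ahead is the distance from the TCP to the fingertips, in m); z points along the fingers, y is the direction in which the jaws open and shut (so a half turn about z gives the same grasp; the last joint's range is limited). The gripper opens to 88 mm and grips with 3 to 60 N. Pads are 18 mm wide; open, the fingers measure 123 mm over their backs; the gripper's body (75 mm by 187 mm) begins 45 mm behind the grasp point.
Start: joints at [-1.159, 0.689, -0.195, 1.565, 0.157, 0.902, -0.215], TCP at [0.231, 0.581, 0.258] pointing down, gripper open.
Joint ranges: [-3.01, 3.01], [-0.46, 2.08], [-1.47, 1.51], [0.13, 2.56], [-1, 4.14], [0.04, 2.09], [-2.66, 2.66]. Speed limits (rad/s): [2.57, 2.57, 3.14, 3.14, 3.14, 3.14, 3.14].

## Interface

Orientations are given as a unit quaternion [x, y, z, w].
In Python, from plant import r gives the robot as it stands.
- The arm moves only by the shell command python3 -m inch 'ROWS' [FORCE]. ROWS is JSON, a list of rows, each a list of 5 numbers: the shift along the world's x, y, z in units of 25 mm (1.0 is 25 mm), then the turn about the world's z in units of 6 degrees (1.0 is 6 degrees), then the finger opening in mm, from 0 to 88.1. A call has 1 to 5 rows; each row shifts and turns the commanded pose from where the row before left it; what a row does not reach is not made up. A row lasts 1/10 s, in which the tool goes at most 50 mm and 8.59 degrees, less where a joint would pass 70% of its speed; a pose out of reach is approached as far as the arm can. A call is refused whole if a number of a shift passes 1 or a number of a turn 1, either way. A call with a gripper value outside its range is refused whole. The fingers move at their own pace and stop on an object; FORCE is the grip in N (left out, the last holds). Time passes only in rows, so rows that do not move let the fingers close. It gives the time, the measured TCP pose, the force and the opening at its end, in the units of the state.
- r.get_state(): the state, without advancing time (a new reading comes with each control period).
- r.snapshot(name): name is "scene" or "top"; returns a dict with "pixels" (420x560x3 uint8, red, green, blue), "range_z" (420x560 float32, m along the optical axis (not along the pixel's ray), 0 where there is no reading), "K" (3x3 intrinsics, pixels), "position" and "attitude" of the camera in the world. Camera axes: x right, y up, looking along -z (the intrinsics and any distortion apply to the point x, -y, -z); pixel columns grow to the right and rows downward; lengths in m; the calibration is good to about 2 mm. A picture is of the moment at which its call begins.
- r.finish_job(): hands the job in, once; it reports no verdict.
The state is a dict: "clock": time; "q": joint angles; "qd": joint speeds; "joint_torque": joint torques, N m; "tool_pos": TCP position; "eef_rot": TCP orientation; "contact_force": force on the tool from outside, world axes, zero at the start; "moment": the same for the moment, N m; "opening": opening from 0.0 (shut) to 1.0 (fully open).
Only numpy, scipy, OpenCV 4.12 (cv2) and the standard library are available. Lean on these libraries where they do the work, as an engineer would, in place of code of your own. Each camera call takes 0.05 s, during which the arm holds its last target. There are 200 camera calls.

## Task

On the cobbler's bench, take the reddish-brown sharpening stone off its sloping wooden rest and stand it upright on one of its long thin edges inside the blue drip tray, so that it can dry on both faces. It is brittle: set it down while you still hold it, do not drop it, then let go. Leave the grey stone lying in its own rest.

Things in the scene. Friction and masses are not known exactly. Their poses are not given: they have to be found in the camera images.
- red_stone_mid (a point): centre of the loose reddish-brown sharpening stone: a slab 70 mm wide (its x axis), 140 mm long (y), 25 mm thick (z), 0.4 to 0.65 kg. At the start it lies on its broad face on a slope of 50 degrees: x points down the slope, roughly to the robot's left, z up out of the slope, y level; centre 65 mm above the table, upper long edge up to 100 mm high
- rest_a: the fixed wooden rest under the red stone, 125 by 150 mm; origin: centre of its underside on the table, right below the stone's centre; x is the downhill side. It bears the stone on two cheeks at its ends and on a steel lip under its lower long edge, which covers 17 mm of the front; the middle 90 mm of the stone's length is free behind, open down to the table, so a finger fits there
- grey_stone_mid (a point): centre of the grey sharpening stone, same size and axes, lying the same way in a rest of its own; to be left there
- drip_tray: fixed open blue tray, 150 mm (its x axis) by 220 mm (its y axis), 14 mm high, walls and floor 4 mm thick; its origin is the centre of its underside on the table, z up; the inner floor is 4 mm above the table. The stone fits with its length along the tray's y axis
Mind the look-alikes: they are no part of the job. Leave any turquoise or yellow look-alike of the part that bears red_stone_mid alone.

How it is judged:
By the outcome, as a careful person would: the job done as asked, in the order asked, and still so for the second after the job is handed in, with the robot touching nothing.
It also fails if it takes over 35 s, if anything falls off the work surface, if the arm or the gripper's body presses on something with over 40 N, if the wrist force passes 120 N, or if a joint passes its speed limit or range.

## Working session

There is one attempt and no reset: what is moved stays moved. The work goes in short steps, Python scripts to look and compute and a shell command to move; the robot and the scene stay as the last step left them, time stands still between calls to the robot, and variables do not carry over. Pictures are saved under pics/ and viewed, about 8 in all and at most 12, crops included, and the job is handed in when it is done.

```bash
ls; mkdir -p pics
cat > h.py <<'E'
import numpy as np,cv2,os
from plant import r
from scipy.spatial.transform import Rotation as R
def snap(n,f=None):
    s=r.snapshot(n); 
    if f: np.savez(f,**{k:np.array(v) for k,v in s.items()})
    return s
def cloud(s):
    z=s["range_z"];h,w=z.shape;K=np.array(s["K"]);u,v=np.meshgrid(np.arange(w),np.arange(h))
    p=np.stack([(u-K[0,2])/K[0,0]*z,-(v-K[1,2])/K[1,1]*z,-z],-1)
    a=np.array(s["attitude"]); M=a if a.shape==(3,3) else R.from_quat(a).as_matrix()
    return p@M.T+np.array(s["position"])
def save(img,f): cv2.imwrite('pics/'+f,cv2.cvtColor(img,cv2.COLOR_RGB2BGR))
E
python3 - <<'E'
from h import *
for n in("top","scene"):
    s=snap(n,f'/tmp/{n}.npz');print(n,s["position"],s["attitude"],s["K"]);save(s["pixels"],n+'0.png')
print(r.get_state(),r.tips_ahead)
E
```

```text
pics
top [0.32945052 0.05831083 0.93034816] [ 0.03602881 -0.06917103 -0.6943492   0.71539953] [[408.10541031   0.         275.12847761]
 [  0.         408.10541031 203.41613323]
 [  0.           0.           1.        ]]
scene [ 1.37484365 -0.0559167   0.85236702] [0.31752954 0.28178488 0.616408   0.66318432] [[525.87019528   0.         286.50201917]
 [  0.         525.87019528 195.00320691]
 [  0.           0.           1.        ]]
{'clock': 0.1, 'q': array([-1.15918789,  0.68985175, -0.1945506 ,  1.56619624,  0.15730219,
        0.90250939, -0.21512718]), 'qd': array([-0.00095001, -0.0015097 , -0.0016921 , -0.00258651,  0.00104596,
       -0.00026795,  0.00028799]), 'joint_torque': array([-4.52376553e-03, -5.28498459e+01, -1.27200153e+00, -1.53836274e+01,
       -5.25746809e-02,  2.01134681e-03,  7.16145087e-05]), 'tool_pos': array([0.23038637, 0.58043459, 0.25703284]), 'eef_rot': array([ 1.87748945e-01,  9.82216736e-01, -7.80070596e-04, -9.72102327e-05]), 'contact_force': array([-0.25199041,  0.49352976,  0.19175283]), 'moment': array([ 0.02765961, -0.00185632,  0.02144872]), 'opening': 1.0011654490058604} 0.019
```

View pics/top0.png

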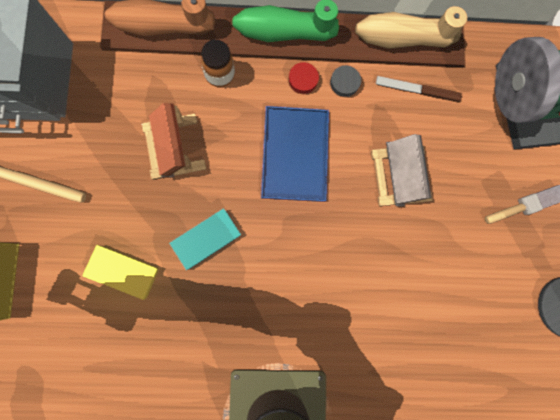

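View pics/scene0.png

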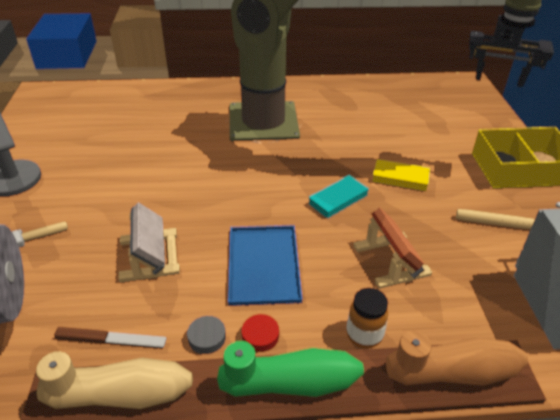

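Candidates (top picture): the reddish-brown slab on its rest at (168,140), turquoise block (205,238), yellow block (120,272), and grey slab (408,170). Only the first is reddish-brown on a sloping rest. I'll confirm that with a crop and measure the stone and the tray.

Run:
```python
from h import *
ims=[]
for n,(a,b,c,d) in dict(top=(90,190,125,225),scene=(195,295,345,445)).items():
    s=dict(np.load(f'/tmp/{n}.npz'));P=cloud(s);I=s["pixels"]
    ims.append(cv2.resize(I[a:b,c:d],(400,400),interpolation=cv2.INTER_CUBIC))
    hsv=cv2.cvtColor(I,cv2.COLOR_RGB2HSV);H,S,V=[hsv[...,i] for i in range(3)]
    m=np.zeros(H.shape,bool);m[a:b,c:d]=True
    m&=((H<8)|(H>174))&(S>110)&(P[...,2]>.035)&(s["range_z"]>0)
    q=P[m];print(n,len(q),q.min(0),q.max(0))
    Vv=np.linalg.svd(q-q.mean(0))[2]
    # plane RANSAC for the faces
    rng=np.random.default_rng(0);best=None
    for _ in range(400):
        t=q[rng.choice(len(q),3,False)];nn=np.cross(t[1]-t[0],t[2]-t[0]);L=np.linalg.norm(nn)
        if L<1e-6: continue
        nn/=L;k=abs((q-t[0])@nn)<.002
        if best is None or k.sum()>best.sum():best=k
    f=q[best];nn=np.linalg.svd(f-f.mean(0))[2][2];nn*=np.sign(nn[2])
    yax=np.cross([0,0,1],nn);yax/=np.linalg.norm(yax);xax=np.cross(yax,nn)
    print(' normal',nn,'tilt',np.degrees(np.arccos(nn[2])),len(f),'yax',yax)
    print(' all along y,x,n', [np.percentile((q-f.mean(0))@v,[1,99]).round(4) for v in (yax,xax,nn)],f.mean(0))
    mb=(H>105)&(H<125)&(S>150)&(P[...,2]<.03)&(P[...,2]>-.01)&(np.hypot(P[...,0]-.45,P[...,1])<.25)
    nl,lab,st,ce=cv2.connectedComponentsWithStats(mb.astype(np.uint8));i=1+st[1:,4].argmax();b_=P[lab==i]
    print(' tray',st[i],cv2.minAreaRect((b_[:,:2]*1000).astype(np.float32)),np.percentile(b_[:,2],[5,50,95]))
    for name,px in (('lipside',0),):pass
save(np.hstack(ims),'crop1.png')
```

```text
top 79 [0.53434801 0.21909543 0.08247175] [0.66320598 0.26041364 0.0915244 ]
 normal [ 0.20892625 -0.83217756  0.51364417] tilt 59.09312778703988 73 yax [ 0.96990018  0.24350285 -0.        ]
 all along y,x,n [array([-0.0628,  0.0574]), array([-0.0107,  0.0037]), array([-0.0096,  0.0023])] [0.6070365  0.23428348 0.08691891]
 tray [315 114   1   2   2] ((687.2188110351562, -73.15377044677734), (2.467130661010742, 0.0), -179.0573272705078) [0.00315976 0.00319581 0.00323185]
scene 142 [0.53425855 0.21663917 0.03576337] [0.66845714 0.29234237 0.09095839]
 normal [-0.16926033  0.73307828  0.65874667] tilt 48.79564330619724 105 yax [-0.97436544 -0.22497108  0.        ]
 all along y,x,n [array([-0.0524,  0.0809]), array([-0.0113,  0.0583]), array([-0.004,  0.003])] [0.61653381 0.24164079 0.08096378]
 tray [297 283   3  13  17] ((662.8247680664062, 41.254058837890625), (4.166971206665039, 32.506744384765625), 84.80746459960938) [0.0002333  0.00145206 0.0044729 ]
```

View pics/crop1.png

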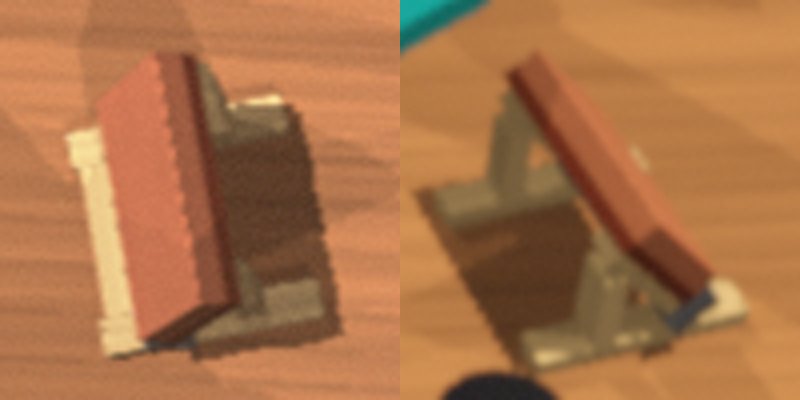

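Confirmed: the crop shows the red slab on its wooden rest, face to the robot's left and the dark lip at its lower edge. The colour mask was too narrow, so I'll refine the stone and tray once.

Run:
```python
from h import *
for n,poly,tp in (('top',[(150,118),(161,105),(179,165),(163,174)],(295,155)),('scene',[(374,211),(380,210),(422,263),(412,265)],(264,265))):
    s=dict(np.load(f'/tmp/{n}.npz'));P=cloud(s);I=s["pixels"]
    m=np.zeros(I.shape[:2],np.uint8);cv2.fillPoly(m,[np.array(poly)],1);q=P[m>0]
    # robust plane
    k=np.ones(len(q),bool)
    for _ in range(6):
        c=q[k].mean(0);nn=np.linalg.svd(q[k]-c)[2][2];nn*=np.sign(nn[2]);d=abs((q-c)@nn);k=d<.003
    yax=np.cross(nn,[0,0,1]);yax=np.cross([0,0,1],nn)*-1;yax/=np.linalg.norm(yax);xax=np.cross(yax,nn)
    print(n,k.sum(),len(q),'n',nn,'tilt',np.degrees(np.arccos(nn[2])),'yaw(yax)',np.degrees(np.arctan2(yax[1],yax[0])))
    # all on-plane points near
    near=(np.linalg.norm(P-c,axis=2)<.1)&(abs((P-c)@nn)<.003)&(P[...,2]>.025)
    nl,lab=cv2.connectedComponents(near.astype(np.uint8));L=lab[m>0];L=np.bincount(L[L>0]).argmax()
    f=P[lab==L];print(' ext y,xdown',[np.percentile((f-c)@v,[.5,99.5]).round(4) for v in(yax,xax)],'z',f[:,2].min(),f[:,2].max(),'c',c)
    e=[np.percentile((f-c)@v,[.5,99.5]).mean() for v in(yax,xax)]
    print(' centre stone',c+e[0]*yax+e[1]*xax-.0125*nn)
    t=I[tp[1],tp[0]];hsv=cv2.cvtColor(I,cv2.COLOR_RGB2HSV)
    mb=(hsv[...,0]>100)&(hsv[...,0]<130)&(hsv[...,1]>100)
    nl,lab=cv2.connectedComponents(mb.astype(np.uint8));b=P[lab==lab[tp[1],tp[0]]]
    print(' tray',hsv[tp[1],tp[0]],len(b),cv2.minAreaRect((b[:,:2]*1000).astype(np.float32)),np.percentile(b[:,2],[5,50,95]))
    tb=P[200:220,300:320] if n=='top' else P[200:220,200:220]; print(' table z',tb[...,2].mean())
```

```text
top 956 1025 n [-0.18092091  0.74185138  0.64569664] tilt 49.782072587038726 yaw(yax) 13.705616051883052
 ext y,xdown [array([-0.066 ,  0.0722]), array([-0.0412,  0.0306])] z 0.04199684758931288 0.10104846397916789 c [0.58682365 0.26357787 0.07701346]
 centre stone [0.59130396 0.25836811 0.06489547]
 tray [108 144 150] 5625 ((512.4268798828125, -23.705581665039062), (149.50082397460938, 372.1258544921875), 87.74410247802734) [0.00094332 0.0037126  0.01188705]
 table z 0.002452449146247501
scene 204 550 n [-0.2033448   0.76931509  0.60564443] tilt 52.724770908487194 yaw(yax) 14.805777004426815
 ext y,xdown [array([-0.0881,  0.0581]), array([-0.0672,  0.0112])] z 0.03474371362949347 0.09911682888981244 c [0.61454097 0.25118874 0.08908754]
 centre stone [0.59821351 0.25412991 0.05923044]
 tray [105 161 154] 5108 ((926.5362548828125, -34.06776428222656), (146.43215942382812, 897.2590942382812), 88.9621810913086) [0.00036228 0.0031648  0.01152153]
 table z -0.0012336767999556147
```

```bash
for i in 1; do python3 -m inch '[[0.96,-0.85,0,0.4,88],[0.96,-0.85,0,0.4,88],[0.96,-0.85,0,0.4,88],[0.96,-0.85,0,0.4,88],[0.96,-0.85,0,0.4,88]]' 20; python3 -m inch '[[0.96,-0.85,0,0.4,88],[0.96,-0.85,0,0.4,88],[0.96,-0.85,0,0.4,88],[0.96,-0.85,0,0.4,88],[0.96,-0.85,0,0.4,88]]'; python3 -m inch '[[0.96,-0.85,0,0.4,88],[0.96,-0.85,0,0.4,88],[0.96,-0.85,0,0.4,88],[0.96,-0.85,0,0.4,88],[0,0,0,0,88]]'; done
python3 - <<'E'
from h import *
s=dict(np.load('/tmp/top.npz'));P=cloud(s);K=s["K"]
M=R.from_quat(s["attitude"]).as_matrix() if s["attitude"].ndim==1 else s["attitude"]
c=[]
for u,v in [(267,107),(329,109),(326,200),(262,198)]:
    d=M@np.array([(u-K[0,2])/K[0,0],-(v-K[1,2])/K[1,1],-1]);p=s["position"]+d*((.014-s["position"][2])/d[2]);c.append(p);print(p.round(4))
c=np.array(c)[:,:2];print(c.mean(0),cv2.minAreaRect((c*1000).astype(np.float32)))
for a,b in((0,3),(1,2)):d=c[a]-c[b];print('long',np.degrees(np.arctan2(d[1],d[0])),np.linalg.norm(d))
for a,b in((0,1),(3,2)):d=c[a]-c[b];print('short',np.degrees(np.arctan2(d[1],d[0])),np.linalg.norm(d))
st=r.get_state();j=R.from_quat(st["eef_rot"]).as_matrix()[:,1];print(st["clock"],st["tool_pos"],'jaw',np.degrees(np.arctan2(j[1],j[0])))
E
```

```text
clock: 0.6
tool_pos: [0.3513, 0.4735, 0.2573]
eef_rot: [0.083, 0.997, -0.0, -0.0]
contact_force: [1.0, 0.2, -0.9]
opening: 0.999
clock: 1.1
tool_pos: [0.4713, 0.3672, 0.2573]
eef_rot: [-0.021, 1.0, -0.0, -0.0]
contact_force: [0.1, 0.7, 0.9]
opening: 0.999
clock: 1.6
tool_pos: [0.5707, 0.2775, 0.2567]
eef_rot: [-0.1, 0.995, -0.002, 0.001]
contact_force: [0.5, -0.1, 0.2]
opening: 1.0
[0.6964 0.0422 0.014 ]
[ 0.6982 -0.1048  0.014 ]
[ 0.4795 -0.0993  0.014 ]
[0.4791 0.0472 0.014 ]
[ 0.58829844 -0.02869045] ((588.6461181640625, -28.802383422851562), (146.933837890625, 222.52371215820312), 88.67206573486328)
long -1.3279401847471184 0.21735456504527417
long -1.4367384276411816 0.2187555337349719
short 90.6868948069016 0.14702474022777415
short 90.14542338884331 0.14656690836025535
1.6 [0.57067199 0.27748116 0.25667884] jaw 101.489128298226
```

```bash
python3 -m inch '[[0.77,-0.66,0,0.37,88],[0,0,-1,0,88],[0,0,-1,0,88],[0,0,-1,0,88],[0,0,-1,0,88]]'; python3 -m inch '[[0,0,-0.8,0,88],[0,0,0,0,88]]'
python3 - <<'E'
from h import *
a=snap("top");b=snap("scene")
save(np.hstack([cv2.resize(a["pixels"][80:200,110:230],(400,400),interpolation=2),cv2.resize(b["pixels"][160:300,320:460],(400,400),interpolation=2)]),'look2.png')
st=r.get_state();j=R.from_quat(st["eef_rot"]).as_matrix()[:,1];print(st["clock"],st["tool_pos"],'jaw',np.degrees(np.arctan2(j[1],j[0])))
u=np.array([-.237,.971]);d=st["tool_pos"][:2]-[.5913,.2584];print('u',d@u,'along',d@[.971,.237])
E
```

```text
clock: 2.1
tool_pos: [0.585, 0.2674, 0.1565]
eef_rot: [-0.124, 0.992, 0.0, -0.0]
contact_force: [1.0, 0.0, -0.6]
opening: 0.996
clock: 2.3
tool_pos: [0.5833, 0.2663, 0.1347]
eef_rot: [-0.124, 0.992, -0.001, -0.003]
contact_force: [-0.2, 0.2, -0.5]
opening: 1.003
2.4 [0.58534493 0.26745066 0.1378074 ] jaw 104.20063634208448
u 0.01019954129732089 along -0.003637371737948679
```

View pics/look2.png

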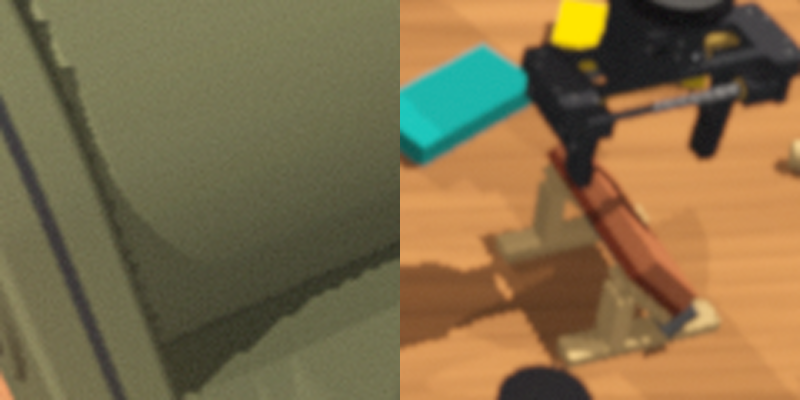

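```bash
python3 -m inch '[[0.22,-0.28,0,-0.08,88],[0,0,0,0,88],[0,0,0,0,88]]'
python3 - <<'E'
from h import *
b=snap("scene");P=cloud(b)
save(cv2.resize(b["pixels"][180:290,340:450],(600,600),interpolation=2),'look3.png')
st=r.get_state();j=R.from_quat(st["eef_rot"]).as_matrix()[:,1];print(st["clock"],st["tool_pos"],'jaw',np.degrees(np.arctan2(j[1],j[0])))
u=np.array([-.237,.971]);d=st["tool_pos"][:2]-[.5913,.2584];print('u',d@u,'along',d@[.971,.237])
K=b["K"];M=R.from_quat(b["attitude"]).as_matrix()
for n,uu in (('back',-.041),('front',.045)):
  for al in(-.009,.009):
    p=np.r_[st["tool_pos"][:2]+u*(uu-d@u*0)+np.array([.971,.237])*al,st["tool_pos"][2]-.019];c=M.T@(p-b["position"]);print(n,(K[0,0]*c[0]/-c[2]+K[0,2]-340)*600/110,(K[1,1]*-c[1]/-c[2]+K[1,2]-180)*600/110)
E
```

```text
clock: 2.7
tool_pos: [0.5921, 0.2595, 0.1387]
eef_rot: [-0.119, 0.993, 0.0, 0.001]
contact_force: [-0.5, 0.7, 0.9]
opening: 1.0
2.75 [0.59177705 0.25982243 0.1385158 ] jaw 103.65278105052515
u 0.0012681160093849782 along 0.0008003298355983466
back 226.03893937769013 222.28545040232643
back 247.4779199879053 253.3580621224801
front 426.8121291404535 177.56648001125393
front 450.21778357499153 207.48945672152578
```

View pics/look3.png

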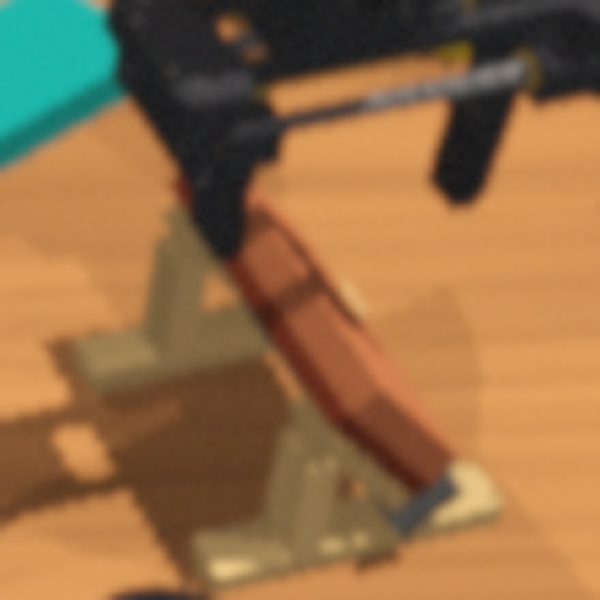

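The back finger tip at about (225,245) hangs just behind the stone's upper edge, as computed, so I'll descend.

```bash
python3 -m inch '[[0,0,-0.5,0,88],[0,0,-0.5,0,88],[0,0,-0.3,0,88],[0,0,0,0,88]]'; python3 -m inch '[[0,0,-0.4,0,88],[0,0,-0.4,0,88],[0,0,-0.2,0,88],[0,0,0,0,88],[0,0,0,0,88]]'; python3 -m inch '[[0,0,0,0,76],[0,0,0,0,70],[0,0,0,0,66],[0,0,0,0,66],[0,0,0,0,66]]' 20
```

```text
clock: 3.15
tool_pos: [0.5901, 0.2594, 0.1032]
eef_rot: [-0.119, 0.993, -0.001, -0.002]
contact_force: [-0.7, -0.8, -0.0]
opening: 1.002
clock: 3.65
tool_pos: [0.5913, 0.26, 0.0802]
eef_rot: [-0.119, 0.993, 0.0, -0.0]
contact_force: [-0.7, 0.1, 0.1]
opening: 0.997
clock: 4.15
tool_pos: [0.5913, 0.26, 0.0803]
eef_rot: [-0.119, 0.993, 0.0, 0.0]
contact_force: [0.4, 0.5, -0.3]
opening: 0.749
```

```bash
python3 -m inch '[[-0.02,0.08,0,0,62],[-0.02,0.08,0,0,58],[-0.02,0.08,0,0,54],[-0.02,0.08,0,0,50],[0,0,0,0,50]]' 25; python3 -m inch '[[0,0,0,0,50],[0,0,0,0,50]]'
python3 - <<'E'
from h import *
b=snap("scene");save(cv2.resize(b["pixels"][180:290,340:450],(500,500),interpolation=2),'look4.png')
E
```

```text
clock: 4.65
tool_pos: [0.5919, 0.2595, 0.0809]
eef_rot: [-0.117, 0.993, -0.006, 0.0]
contact_force: [2.1, -13.7, 9.4]
opening: 0.569
clock: 4.85
tool_pos: [0.5919, 0.2595, 0.081]
eef_rot: [-0.117, 0.993, -0.006, 0.0]
contact_force: [2.5, -12.9, 9.6]
opening: 0.568
```

View pics/look4.png

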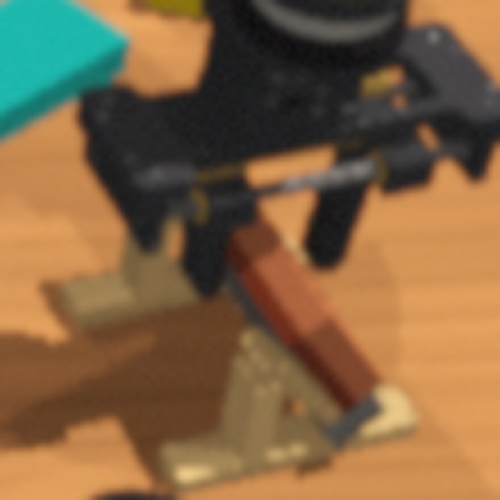

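Run:
```python
from h import *
b=snap("scene");P=cloud(b);I=b["pixels"];hsv=cv2.cvtColor(I,cv2.COLOR_RGB2HSV)
u=np.array([-.237,.971,0]);a=np.array([.971,.237,0]);c0=np.array([.5913,.2584,0])
Q=P-c0;U=Q@u;A=Q@a;Z=P[...,2]
for tag,(P_,src) in dict(now=(P,b),before=(cloud(dict(np.load('/tmp/scene.npz'))),dict(np.load('/tmp/scene.npz')))).items():
    Q=P_-c0;U=Q@u;A=Q@a;Z=P_[...,2]
    for lo,hi in((.062,.074),(.04,.06),(.016,.03)):
        k=(A>lo)&(A<hi)&(abs(U)<.07)&(Z>.02)&(Z<.13)
        o=np.argsort(Z[k]);uu=U[k][o];zz=Z[k][o];cc=src["pixels"][k][o]
        print(tag,lo,[(int(x*1000),int(y*1000),tuple(map(int,c))) for x,y,c in zip(uu,zz,cc)][::max(1,len(uu)//14)])
st=r.get_state();print(st["contact_force"],st["moment"],st["tool_pos"])
```

```text
now 0.062 [(-31, 20, (145, 116, 75)), (14, 28, (80, 74, 72)), (-34, 34, (143, 114, 73)), (5, 38, (116, 90, 57)), (-23, 44, (140, 112, 72)), (-11, 48, (145, 109, 68)), (-26, 52, (141, 112, 72)), (11, 58, (127, 70, 44)), (-20, 61, (129, 104, 67)), (-8, 66, (84, 47, 30)), (-4, 72, (107, 56, 36)), (-30, 78, (133, 106, 68)), (-24, 85, (97, 55, 40)), (-16, 92, (143, 79, 48)), (-14, 99, (173, 99, 61))]
now 0.04 [(-35, 21, (130, 104, 68)), (-37, 31, (130, 104, 66)), (-35, 42, (130, 104, 66)), (-35, 53, (123, 94, 58)), (-32, 58, (146, 118, 76)), (-30, 61, (134, 108, 68)), (-32, 72, (156, 125, 81)), (-31, 77, (130, 105, 66)), (-23, 88, (106, 45, 29)), (-22, 90, (114, 48, 30)), (-17, 92, (156, 85, 53)), (-18, 95, (166, 93, 59)), (-12, 97, (175, 101, 64)), (-13, 99, (175, 101, 63)), (-8, 101, (179, 103, 65))]
now 0.016 [(10, 23, (103, 80, 54)), (16, 68, (190, 116, 71)), (-23, 89, (86, 37, 24)), (-21, 90, (103, 44, 27)), (-23, 91, (111, 48, 30)), (-18, 92, (90, 46, 29)), (-20, 92, (89, 43, 29)), (-17, 93, (106, 56, 36)), (-16, 94, (120, 66, 42)), (-24, 95, (73, 31, 23)), (-14, 96, (116, 63, 41)),
[... 779 characters left out ...]
30, 85, (108, 51, 33)), (-24, 88, (135, 67, 40)), (-23, 89, (151, 80, 50)), (-19, 92, (171, 96, 58)), (-18, 94, (171, 98, 60)), (-11, 95, (183, 105, 64)), (-13, 100, (192, 113, 68))]
before 0.016 [(31, 46, (198, 122, 73)), (17, 62, (202, 120, 74)), (8, 73, (203, 121, 76)), (-29, 82, (103, 52, 35)), (-30, 84, (101, 56, 38)), (-26, 86, (111, 48, 30)), (-29, 87, (107, 44, 29)), (-26, 88, (118, 51, 32)), (-20, 90, (166, 93, 58)), (-23, 91, (163, 91, 57)), (-18, 92, (169, 96, 60)), (-17, 93, (169, 95, 60)), (-20, 95, (169, 96, 61)), (-13, 95, (170, 96, 60)), (-11, 97, (192, 112, 70))]
[  1.82536801 -13.46194623   9.74198085] [-2.72982289 -0.39838839 -0.02746471] [0.59190927 0.25947108 0.08095074]
```

```bash
python3 -m inch '[[0,0,0.15,0,48],[0,0.04,0.15,0,46],[-0.02,0.08,0.15,0,44],[-0.02,0.08,0.15,0,42],[0,0,0,0,42]]' 25; python3 -m inch '[[-0.02,0.08,0.15,0,38],[-0.02,0.08,0.15,0,34],[0,0,0,0,34]]'
python3 - <<'E'
from h import *
b=snap("scene");save(cv2.resize(b["pixels"][170:290,330:450],(500,500),interpolation=2),'look5.png')
E
```

```text
clock: 5.45
tool_pos: [0.5883, 0.274, 0.0958]
eef_rot: [-0.12, 0.993, 0.001, 0.0]
contact_force: [0.2, -1.5, 1.0]
opening: 0.477
clock: 5.75
tool_pos: [0.5869, 0.2783, 0.1032]
eef_rot: [-0.12, 0.993, 0.001, 0.0]
contact_force: [0.5, -0.7, 1.3]
opening: 0.384
```

View pics/look5.png

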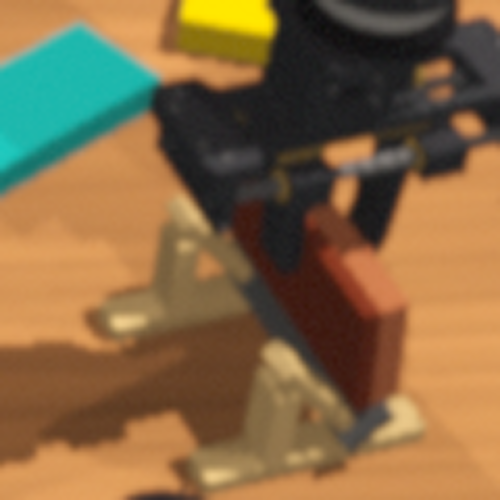

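The stone now stands almost upright on the lip between the fingers. I'll go a little deeper, then squeeze so it aligns with the pads.

```bash
python3 -m inch '[[0,0,-0.25,0,34],[0,0,-0.25,0,34],[0,0,0,0,34]]'; python3 -m inch '[[0,0,0,0,30],[0,0,0,0,26],[0,0,0,0,22],[0,0,0,0,20],[0,0,0,0,15]]' 30;  python3 -m inch '[[0,0,0,0,10],[0,0,0,0,10],[0,0,0,0,10]]' 45
python3 - <<'E'
from h import *
b=snap("scene");save(cv2.resize(b["pixels"][170:290,330:450],(500,500),interpolation=2),'look6.png')
E
```

```text
clock: 6.1
tool_pos: [0.5868, 0.2763, 0.0889]
eef_rot: [-0.119, 0.993, -0.0, -0.001]
contact_force: [-0.1, -1.2, -0.6]
opening: 0.389
clock: 6.6
tool_pos: [0.5869, 0.2783, 0.0905]
eef_rot: [-0.12, 0.993, 0.001, 0.0]
contact_force: [-1.9, 2.4, 0.6]
opening: 0.285
clock: 6.9
tool_pos: [0.5872, 0.2777, 0.0904]
eef_rot: [-0.119, 0.993, 0.001, 0.0]
contact_force: [-2.0, 3.1, 1.4]
opening: 0.279
```

View pics/look6.png

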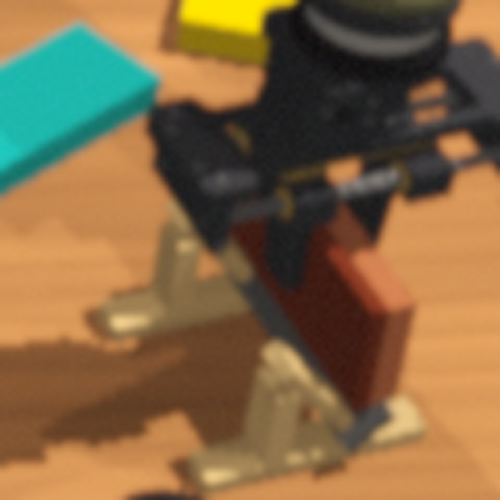

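```bash
python3 -m inch '[[0,0,0.2,0,10],[0,0,0.4,0,10],[0,0,0.6,0,10],[0,0,0.8,0,10],[0,0,0.8,0,10]]'; python3 -m inch '[[0,0,0.6,0,10],[0,0,0.4,0,10],[0,-0.3,0.2,0,10],[0,-0.5,0,0,10],[0,-0.6,0,-0.2,10]]';  python3 -m inch '[[0,-0.7,0,-0.2,10],[0,-0.7,0,-0.2,10],[0,-0.7,0,-0.2,10],[0,-0.7,0,-0.2,10],[0,-0.7,0,-0.2,10]]'; python3 -m inch '[[0,-0.7,0,-0.2,10],[0,-0.7,0,-0.2,10],[0,-0.7,0,-0.2,10],[0,-0.7,0,-0.2,10],[0,-0.7,0,-0.2,10]]';  python3 -m inch '[[0,-0.7,0,-0.17,10],[0,-0.7,0,0,10],[0,-0.7,0,0,10],[0,-0.6,0,0,10],[0,-0.5,0,0,10]]'; python3 -m inch '[[0,-0.4,0,0,10],[0,-0.4,0,0,10],[0,0,0,0,10],[0,0,0,0,10]]'
python3 - <<'E'
from h import *
b=snap("scene");save(cv2.resize(b["pixels"][120:320,160:360],(600,600),interpolation=2),'look7.png')
st=r.get_state();j=R.from_quat(st["eef_rot"]).as_matrix()[:,1];print(st["clock"],st["tool_pos"],'jaw',np.degrees(np.arctan2(j[1],j[0])))
P=cloud(b);t=st["tool_pos"];k=(abs(P[...,0]-t[0])<.09)&(abs(P[...,1]-t[1])<.05)&(P[...,2]>.08)&(P[...,2]<t[2]+.02)
hsv=cv2.cvtColor(b["pixels"],cv2.COLOR_RGB2HSV);k&=(hsv[...,1]>110)&(hsv[...,2]>40)&((hsv[...,0]<14)|(hsv[...,0]>172))
q=P[k];print(len(q),np.percentile(q,[1,50,99],axis=0)-t)
E
```

```text
clock: 7.45
tool_pos: [0.5874, 0.276, 0.1616]
eef_rot: [-0.119, 0.993, -0.001, -0.0]
contact_force: [-0.2, 1.0, -5.0]
opening: 0.279
clock: 7.95
tool_pos: [0.5868, 0.2402, 0.1895]
eef_rot: [-0.108, 0.994, -0.001, -0.001]
contact_force: [0.4, -0.3, -7.2]
opening: 0.28
clock: 8.45
tool_pos: [0.5873, 0.1527, 0.1902]
eef_rot: [-0.056, 0.998, -0.0, -0.0]
contact_force: [-0.1, 0.1, -5.9]
opening: 0.28
clock: 8.95
tool_pos: [0.5873, 0.0655, 0.1903]
eef_rot: [-0.003, 1.0, 0.0, 0.0]
contact_force: [-0.2, 0.3, -5.9]
opening: 0.285
clock: 9.45
tool_pos: [0.5872, -0.0148, 0.1902]
eef_rot: [0.005, 1.0, -0.0, -0.0]
contact_force: [-0.1, 0.0, -5.8]
opening: 0.281
clock: 9.85
tool_pos: [0.5873, -0.0325, 0.1902]
eef_rot: [0.004, 1.0, 0.0, 0.0]
contact_force: [0.5, 0.5, -6.1]
opening: 0.28
9.9 [ 0.58737957 -0.03197311  0.19030267] jaw 89.53531647252083
747 [[-0.04627458 -0.02730408 -0.04187452]
 [ 0.04866671 -0.00146117  0.01562246]
 [ 0.07234234  0.02588443  0.01994579]]
```

View pics/look7.png

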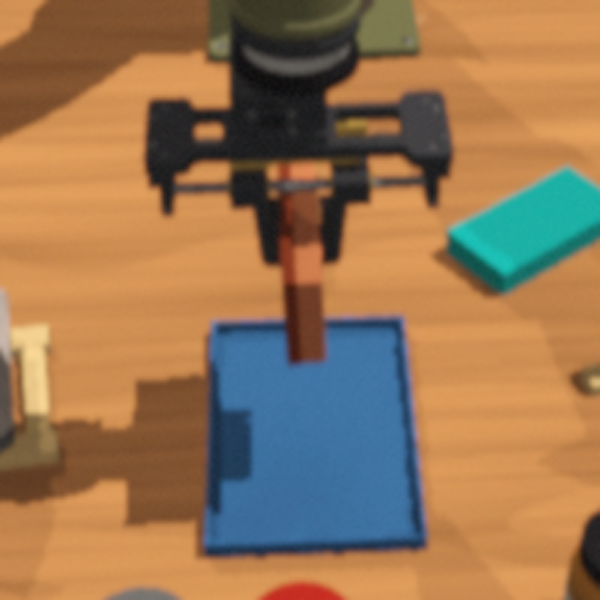

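```bash
python3 -m inch '[[0,0.08,-0.5,0,10],[0,0,-0.8,0,10],[0,0,-0.8,0,10],[0,0,-0.8,0,10],[0,0,-0.8,0,10]]'; python3 -m inch '[[0,0,-0.5,0,10],[0,0,-0.3,0,10],[0,0,-0.1,0,10],[0,0,0,0,10],[0,0,0,0,10]]';  for i in 1; do python3 -m inch '[[0,0,-0.1,0,10],[0,0,-0.1,0,10],[0,0,0,0,10],[0,0,0,0,10]]'; python3 -m inch '[[0,0,-0.1,0,10],[0,0,-0.1,0,10],[0,0,0,0,10],[0,0,0,0,10]]'; done
python3 - <<'E'
from h import *
b=snap("scene");save(cv2.resize(b["pixels"][170:320,190:340],(600,600),interpolation=2),'look8.png')
E
```

```text
clock: 10.4
tool_pos: [0.5871, -0.0298, 0.0962]
eef_rot: [0.004, 1.0, 0.0, -0.0]
contact_force: [0.2, -0.1, -5.8]
opening: 0.283
clock: 10.9
tool_pos: [0.5879, -0.0309, 0.076]
eef_rot: [0.005, 1.0, 0.0, 0.001]
contact_force: [0.2, -0.7, -6.1]
opening: 0.283
clock: 11.3
tool_pos: [0.5873, -0.0311, 0.0703]
eef_rot: [0.005, 1.0, 0.0, -0.0]
contact_force: [0.2, -0.2, -5.4]
opening: 0.279
clock: 11.7
tool_pos: [0.5872, -0.031, 0.0651]
eef_rot: [0.005, 1.0, 0.0, -0.0]
contact_force: [-0.5, 0.5, -5.7]
opening: 0.283
```

View pics/look8.png

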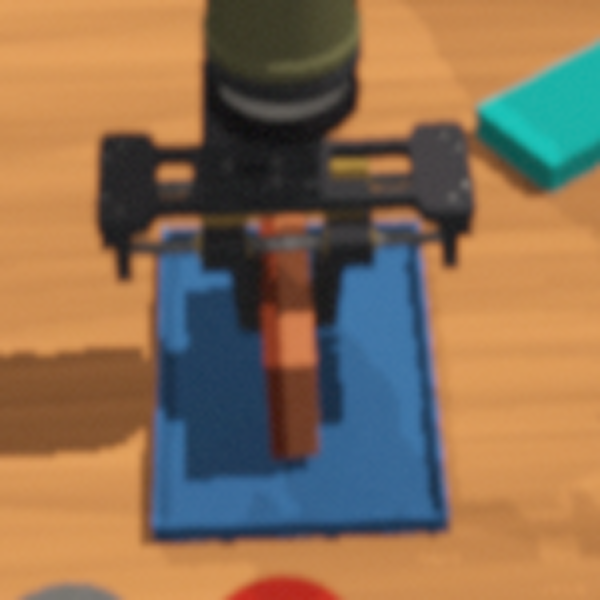

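The stone is centred over the tray and still in the air: its lower end at (295,455) hasn't met its shadow yet. I'll carry on down until it touches.

```bash
for i in 1; do python3 -m inch '[[0,0,-0.1,0,10],[0,0,-0.1,0,10],[0,0,0,0,10],[0,0,0,0,10]]'; python3 -m inch '[[0,0,-0.08,0,10],[0,0,0,0,10],[0,0,0,0,10]]'; python3 -m inch '[[0,0,-0.08,0,10],[0,0,0,0,10],[0,0,0,0,10]]'; python3 -m inch '[[0,0,-0.08,0,10],[0,0,0,0,10],[0,0,0,0,10]]'; done | egrep 'pos|force'
```

```text
tool_pos: [0.5872, -0.031, 0.0601]
contact_force: [-0.2, -0.2, -6.2]
tool_pos: [0.5872, -0.0311, 0.0582]
contact_force: [-0.9, 0.2, -5.9]
tool_pos: [0.5872, -0.031, 0.0562]
contact_force: [0.6, 0.2, -6.2]
tool_pos: [0.5874, -0.031, 0.0543]
contact_force: [1.3, 0.0, -5.6]
```

```bash
for i in 1; do python3 -m inch '[[0,0,-0.06,0,10],[0,0,0,0,10],[0,0,0,0,10]]'; python3 -m inch '[[0,0,-0.06,0,10],[0,0,0,0,10],[0,0,0,0,10]]'; python3 -m inch '[[0,0,-0.06,0,10],[0,0,0,0,10],[0,0,0,0,10]]';  done | egrep 'pos|force'; python3 -c "
from plant import r
print(r.get_state()['moment'])"
```

```text
tool_pos: [0.5875, -0.0306, 0.0539]
contact_force: [-2.7, 1.0, 4.6]
tool_pos: [0.5875, -0.0303, 0.0537]
contact_force: [-5.3, 2.0, 16.0]
tool_pos: [0.5875, -0.0301, 0.0534]
contact_force: [-8.1, 1.9, 27.3]
[0.16843944 1.59142123 0.0710582 ]
```

Touchdown at z≈0.054. I'll ease the pressure and the grip so the edge sits flat, then look before I open.

```bash
for i in 1; do python3 -m inch '[[0,0,0.06,0,10],[0,0,0,0,10],[0,0,0,0,10]]' 15; python3 -m inch '[[0,0,0.03,0,10],[0,0,0,0,10],[0,0,0,0,10]]' 5; done
python3 - <<'E'
from h import *
b=snap("scene");P=cloud(b);t=np.array([.5875,-.0303,0]);I=b["pixels"]
hsv=cv2.cvtColor(I,cv2.COLOR_RGB2HSV);k=(abs(P[...,0]-t[0])<.09)&(abs(P[...,1]-t[1])<.03)&(P[...,2]>.062)&(P[...,2]<.085)&((hsv[...,0]<14)|(hsv[...,0]>172))&(hsv[...,1]>110)
q=P[k];print(len(q));
for lo in np.arange(.5,.67,.02):
    m=(q[:,0]>=lo)&(q[:,0]<lo+.02)
    if m.sum()>3: print(round(lo,2),m.sum(),np.median(q[m],axis=0).round(4))
print(r.get_state()['moment'])
E
```

```text
clock: 14.25
tool_pos: [0.5876, -0.0301, 0.0534]
eef_rot: [0.004, 1.0, 0.0, 0.001]
contact_force: [-4.7, 0.8, 13.5]
opening: 0.283
clock: 14.55
tool_pos: [0.5877, -0.0301, 0.053]
eef_rot: [0.004, 1.0, 0.001, 0.001]
contact_force: [-1.7, 2.2, 7.8]
opening: 0.284
428
0.54 16 [ 0.5558 -0.0302  0.0724]
0.56 29 [ 0.5632 -0.0285  0.0729]
0.58 89 [ 0.5907 -0.0296  0.073 ]
0.6 82 [ 0.6104 -0.0314  0.0732]
0.62 84 [ 0.6301 -0.0296  0.0732]
0.64 127 [ 0.6532 -0.0305  0.0725]
[ 0.4124862   0.49495403 -0.04858866]
```

```bash
python3 -m inch '[[0,0,0,0,26],[0,0,0,0,27],[0,0,0,0,28],[0,0,0,0,30],[0,0,0,0,32]]' 5; python3 -m inch '[[0,0,0,0,36],[0,0,0,0,42],[0,0,0,0,50],[0,0,0,0,50],[0,0,0,0,50]]'; python3 -m inch '[[0,0,0.2,0,50],[0,0,0.4,0,50],[0,0,0.8,0,50],[0,0,1,0,50],[0,0,1,0,50]]'; python3 -m inch '[[0,0,1,0,50],[-0.5,0,0.8,0,50],[-1,0,0.5,0,50],[-1,0,0,0,50],[0,0,0,0,50]]'
python3 - <<'E'
from h import *
b=snap("scene");save(cv2.resize(b["pixels"][190:320,100:450],(800,297),interpolation=2),'look9.png')
P=cloud(b);I=b["pixels"];hsv=cv2.cvtColor(I,cv2.COLOR_RGB2HSV)
k=(abs(P[...,0]-.5875)<.1)&(abs(P[...,1]+.03)<.06)&(P[...,2]>.064)&(P[...,2]<.09)
q=P[k];print(len(q),cv2.minAreaRect((q[:,:2]*1000).astype(np.float32)),np.percentile(q[:,2],[5,50,95]))
print(r.get_state()["contact_force"],r.get_state()["clock"],r.get_state()["tool_pos"])
E
```

```text
clock: 15.1
tool_pos: [0.5873, -0.0313, 0.0518]
eef_rot: [0.005, 1.0, -0.0, -0.0]
contact_force: [0.0, -0.8, -0.1]
opening: 0.363
clock: 15.6
tool_pos: [0.5873, -0.031, 0.052]
eef_rot: [0.005, 1.0, 0.0, 0.0]
contact_force: [-0.4, -0.6, -0.6]
opening: 0.569
clock: 16.1
tool_pos: [0.5872, -0.031, 0.1386]
eef_rot: [0.005, 1.0, 0.0, 0.0]
contact_force: [0.6, 0.4, -0.5]
opening: 0.564
clock: 16.6
tool_pos: [0.5214, -0.0315, 0.1957]
eef_rot: [0.004, 1.0, -0.001, -0.001]
contact_force: [1.1, -0.3, -0.1]
opening: 0.565
599 ((587.1595458984375, -30.25128173828125), (25.05101203918457, 144.1107177734375), 89.676513671875) [0.06926117 0.07281981 0.07517839]
[ 0.84190247 -0.90821904 -0.63890353] 16.65 [ 0.52366944 -0.03133245  0.19558241]
```

View pics/look9.png

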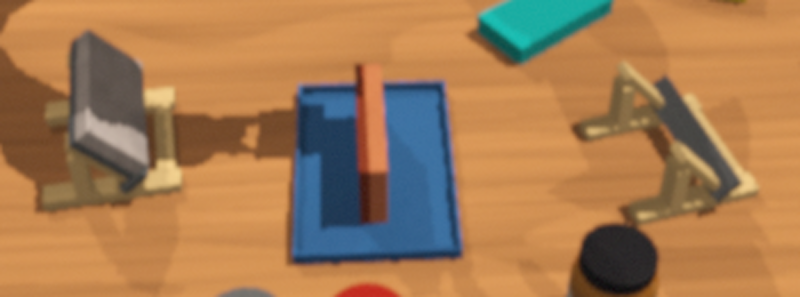

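The red stone stands free on its long edge in the tray at (370,150). The grey one is still in its rest and the arm is clear.

```bash
python3 -c "
from plant import r
r.finish_job()"
```

```text
the job is handed in; nothing more can be done
```

The reddish-brown stone is standing on a long thin edge in the blue drip tray, and I handed the job in at about 16.7 s. I tipped it upright against its rest's lip and gripped it at about 25 mm, its thickness. I lowered it until the force reading showed it touching the tray floor, then eased the grip and opened slowly.

- **Stone:** the last picture shows it upright and free. Its top is level at about 73 mm (74 mm expected) and it measures about 25 × 144 mm from above. Its centre is about 2 mm from where I measured the tray's centre, and it is aligned with the tray's long side.
- **Everything else:** in the last picture the grey stone still lies in its rest. I did not touch the turquoise and yellow blocks.
- **Forces:** with the gripper withdrawn, the contact force reads about zero. The highest wrist force in the printed readings was about 29 N, from pressing a little too far at touchdown.
- **What went wrong:** the first push to tip the stone jammed by friction at about 17 N. Raising the tool while pushing freed it.

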